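# Fit the handwheel and zero the readout

## Task

Fit the loose handwheel, hub up, onto the gear unit's square shaft, fully home on its collar, and let go. Only then, and with the wheel left on, wake, set and zero the readout: press the round key, then the square key, then the straight bar key fully down, one at a time, letting each spring back up before the next. Do not press the cross-shaped key, which wipes the memory, and leave the oil bottle, bronze ring and wrench where they lie.

Things in the scene. Friction and masses are not known exactly. Their poses are not given: they have to be found in the camera images.
- handwheel: Loose aluminium handwheel, 0.25 to 0.5 kg, lying flat, hub up. Origin: centre of its underside; z up its axis. Square hub 32 x 32 mm, 50 mm tall, sides along x and y; square bore 18 x 18 mm right through, same sides. Rim 112 mm across, 12 mm thick, underside flush with the hub's; four spokes at 45 degrees to the hub's sides. Above 12 mm only the hub stands up: grip it there.
- hub_top (a point): Centre of the top of the handwheel's hub (mouth of the bore), 50 mm above the wheel's underside; axes as the handwheel. Any of the four quarter turns fits the shaft.
- gear_unit: Fixed green cast gear unit, housing 92 x 92 mm on a foot 120 x 100 mm, top 55 mm above the bench; origin on the bench under the shaft axis, x and y along its sides. On top a round steel collar (44 mm in diameter) and, rising from it, a vertical square steel shaft 16 x 16 mm, sides along the unit's x and y. The shaft does not turn.
- shaft_seat (a point): Centre of the collar's top face, where the shaft leaves it, 70 mm above the bench; x and y along the shaft's sides, z up. The shaft rises 33 mm above this point, its last 6 mm tapering to 7 x 7 mm. The handwheel is fully home when its underside rests here.
- console: Fixed grey readout console, 200 mm (x) by 150 mm (y), 40 mm high, origin on the bench under its centre; a dark flat screen lies along its +x end. On it four spring keys with identical white caps on black mounts, in a 2 x 2 pattern at 66 mm pitch centred 27 mm to the -x side of its centre; which key is where changes from run to run.
- round_key_top (a point): Centre of the top of the round key's cap, round, 30 mm in diameter seen from above; 58 mm above the bench when up; z up, x and y as the console's.
- round_key (a joint): How far the round key is pressed down, m: 0 up, 0.006 fully down (about 1.5 N to start it, 5 N fully down); a spring brings it back up.
- square_key_top (a point): Centre of the top of the square key's cap, square, 28 x 28 mm seen from above; 58 mm above the bench when up; z up, x and y as the console's.
- square_key (a joint): How far the square key is pressed down, m: 0 up, 0.006 fully down (about 1.5 N to start it, 5 N fully down); a spring brings it back up.
- bar_key_top (a point): Centre of the top of the bar key's cap, one plain straight bar, 14 mm (x) by 44 mm (y) seen from above; 58 mm above the bench when up; z up, x and y as the console's.
- bar_key (a joint): How far the bar key is pressed down, m: 0 up, 0.006 fully down (about 1.5 N to start it, 5 N fully down); a spring brings it back up.
- cross_key_top (a point): Centre of the top of the cross key's cap, cross-shaped (plus sign), 38 mm over its arms, arms 12 mm wide seen from above; 58 mm above the bench when up; z up, x and y as the console's.
- cross_key (a joint): How far the cross key is pressed down, m: 0 up, 0.006 fully down (about 1.5 N to start it, 5 N fully down); a spring brings it back up.
- oil_bottle: Loose grey plastic oil bottle, 52 mm in diameter, 130 mm tall, standing; bystander. Origin: centre of its underside.
- bronze_ring: Loose bronze-coloured ring, 68 mm outside, 52 mm inside, 22 mm tall, lying flat; bystander. Origin: centre of its underside.
- wrench: Loose steel wrench, 160 mm long, 38 mm wide at its jaws and 8 mm thick, lying flat; bystander. Origin: middle of its underside, x along it.
Mind the look-alikes: they are no part of the job. Several things look just like the handwheel: the one meant starts farthest to the robot's right. Of the things shaped like the gear_unit, the green one is meant.

How it is judged:
By the outcome, as a careful person would: the job done as asked, in the order asked, and still so for the second after the job is handed in, with the robot touching nothing.
It also fails if it takes over 54 s, if anything falls off the work surface, if the arm or the gripper's body presses on something with over 40 N, if the wrist force passes 120 N, or if a joint passes its speed limit or range.

## Robot

A 7-joint arm with a two-finger parallel gripper is mounted at the origin on the work surface. World frame = base frame: x ahead of the robot, y to its left, z up, the work surface at z = 0. Lengths are in m, angles in rad, forces in N, time in s.
With the tool pointing down it reaches from about 0.425 to 0.875 m from the base axis. Payload 4.7 kg.
Tool frame: the origin (TCP) lies midway between the tips of the shut fingers; the grasp point (between the pads) lies 19 mm behind it; z points along the fingers, x is the direction in which the jaws open and shut, and the axes are right-handed (so a half turn about z gives the same grasp; the last joint's range is limited). The gripper opens to 87 mm and grips with 3 to 60 N. Pads are 19 mm wide; open, the fingers measure 117 mm over their backs; the gripper's body (75 mm by 190 mm) begins 51 mm behind the grasp point.
Start: joints at [-1.309, 0.321, -0.07, 1.45, 0.023, 1.371, -0.057], TCP at [0.159, 0.63, 0.195] pointing down, gripper open.
Joint ranges: [-2.86, 2.86], [-0.3, 2.09], [-1.38, 1.24], [0.06, 2.45], [-1.56, 4.7], [0.09, 2.05], [-2.69, 2.69]. Speed limits (rad/s): [2.57, 2.57, 3.14, 3.14, 3.14, 3.14, 3.14].

## Interface

Orientations are given as a rotation vector (axis times angle).
In Python, from bench import get_state, eyes, ticket gives the robot as it stands.
- The arm moves only by the tool carry_out, never from a script. Its argument "motion" is a list of rows, each a list of 2 entries, a list of its own where there are three numbers: the shift along the world's x, y, z in m, then the turn about the world's z in rad. A call has 1 to 20 rows; each row is the pose to reach, as a shift and turn from the pose commanded when the call began; what a row does not reach only later rows make up. A row lasts 1/10 s, in which the tool goes at most 50 mm and 8.59 degrees, less where a joint would pass 70% of its speed; a pose out of reach is approached as far as the arm can. A call with a gripper value outside its range is refused whole. "grip" is the gripper command: -1 is fully open, 1 is shut, values between are in proportion, set as the call begins (left out, the last holds). The fingers move at their own pace and stop on an object; "squeeze" is the grip in N (left out, the last holds). Time passes only in rows, so rows that repeat a pose let the fingers close. It gives the time, the measured TCP pose, the force and the opening at its end, in the units of the state.
- get_state(): the state, without advancing time (a new reading comes with each control period).
- eyes.get_image(name): name is "side" or "top"; returns a dict with "pixels" (400x640x3 uint8, blue, green, red), "mtx" (3x3 intrinsics, pixels), "dist_coeffs" ([k1, k2, p1, p2, k3] as OpenCV has them; the pictures are not rectified), "extrinsics" (4x4, takes a point from camera to world coordinates). Camera axes: x right, y down, z forward; pixel columns grow to the right and rows downward; lengths in m; the calibration is good to about 2 mm. A picture is of the moment at which its call begins. There is no depth.
- ticket.close_job(): hands the job in, once; it reports no verdict.
The state is a dict: "time": time; "joint_positions": joint angles; "qd": joint speeds; "joint_torque": joint torques, N m; "position": TCP position; "tool_rot": TCP orientation; "ft_force": force on the tool from outside, world axes, zero at the start; "torque": the same for the moment, N m; "grip_width": opening from 0.0 (shut) to 1.0 (fully open).
Only numpy, scipy, OpenCV 4.12 (cv2) and the standard library are available. Lean on these libraries where they do the work, as an engineer would, in place of code of your own. Each camera call takes 0.05 s, during which the arm holds its last target. There are 200 camera calls.

## Working session

There is one attempt and no reset: what is moved stays moved. The work goes in short steps, Python scripts to look and compute and a tool call to move; the robot and the scene stay as the last step left them, time stands still between calls to the robot, and variables do not carry over. Pictures are saved under pics/ and viewed, about 8 in all and at most 12, crops included, and the job is handed in when it is done.

Besides the shell and the picture viewer there is one more tool, called after "Call:" as a command line: name --argument value ..., lists and objects as JSON in quotes. carry_out: Moves the arm, as the interface text tells. Its arguments: {"type":"object","properties":{"motion":{"type":"array","items":{"type":"array"}},"grip":{"type":"number"},"squeeze":{"type":"number"}},"required":["motion"]}

```bash
mkdir -p pics; ls; python3 - <<'E'
from bench import get_state, eyes
import cv2,pickle
d={n:eyes.get_image(n) for n in("top","side")}
pickle.dump(d,open("im0.pkl","wb"))
for n in d: cv2.imwrite(f"pics/{n}0.png",d[n]["pixels"]); print(n,d[n]["mtx"],d[n]["dist_coeffs"],d[n]["extrinsics"])
print(get_state())
E
```

```text
pics
top [[364.16753589   0.         319.69651976]
 [  0.         364.16753589 198.90228832]
 [  0.           0.           1.        ]] [-0.047726  0.        0.        0.        0.      ] [[ 0.01659065 -0.98596903  0.16610184  0.46602657]
 [-0.99958697 -0.02025437 -0.0203874   0.10205977]
 [ 0.02346564 -0.16569499 -0.98589783  0.88398828]
 [ 0.          0.          0.          1.        ]]
side [[413.80321096   0.         319.00698681]
 [  0.         413.80321096 197.17860836]
 [  0.           0.           1.        ]] [-0.08283881  0.          0.          0.          0.        ] [[-0.93755994 -0.17693409  0.29945898  0.31886779]
 [-0.34707774  0.41954646 -0.83875968  0.85523021]
 [ 0.02276822 -0.89032303 -0.45475984  0.49546703]
 [ 0.          0.          0.          1.        ]]
{'time': 0.1, 'joint_positions': array([-1.30890495,  0.32176237, -0.07011357,  1.451543  ,  0.02261807,
        1.37079324, -0.05687339]), 'qd': array([ 0.00161225, -0.00181279, -0.00082716, -0.0016801 , -0.00138884,
       -0.00086262,  0.00077313]), 'joint_torque': array([ 2.21513660e-04, -4.92570448e+01, -4.05428158e-01, -3.13399673e+01,
       -6.41343347e-02,  3.94799060e-02,  7.57484622e-05]), 'position': array([0.15932801, 0.62961712, 0.1943674 ]), 'tool_rot': array([ 2.47795992e+00,  1.92929905e+00, -2.02829299e-03]), 'ft_force': array([-0.40934069, -0.38698686,  0.68711146]), 'torque': array([ 0.05838985, -0.00322969, -0.00381866]), 'grip_width': 1.0029601611541212}
```

View pics/top0.png

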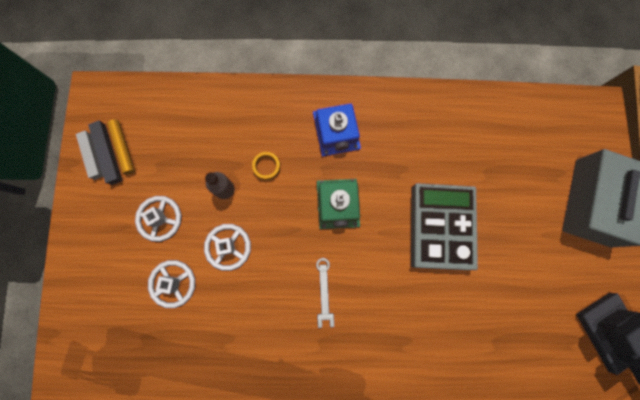

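View pics/side0.png

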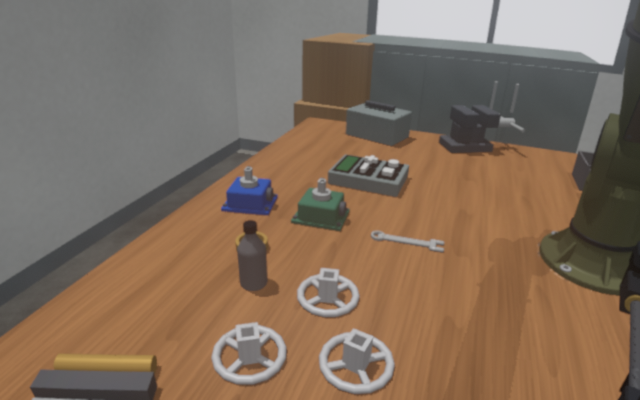

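```bash
cat > h.py <<'E'
import numpy as np,cv2
def proj(im,P):
    T=np.linalg.inv(im["extrinsics"]); r,_=cv2.Rodrigues(T[:3,:3])
    return cv2.projectPoints(np.asarray(P,float).reshape(-1,1,3),r,T[:3,3],im["mtx"],np.array(im["dist_coeffs"]))[0].reshape(-1,2)
def cast(im,uv,z):
    n=cv2.undistortPoints(np.asarray(uv,float).reshape(-1,1,2),im["mtx"],np.array(im["dist_coeffs"])).reshape(-1,2)
    d=np.c_[n,np.ones(len(n))]@im["extrinsics"][:3,:3].T; o=im["extrinsics"][:3,3]
    return (o+d*((z-o[2])/d[:,2])[:,None])
def ortho(im,c,z,half=.075,n=300):
    # columns: -y to the right, rows: -x downward
    g=np.linspace(half,-half,n); X,Y=np.meshgrid(c[0]+g,c[1]+g,indexing="ij")
    m=proj(im,np.c_[X.ravel(),Y.ravel(),np.full(X.size,z)]).reshape(n,n,2).astype(np.float32)
    return cv2.remap(im["pixels"],m[...,0],m[...,1],cv2.INTER_CUBIC)
E
python3 - <<'E'
import pickle; from h import *
d=pickle.load(open("im0.pkl","rb")); t,s=d["top"],d["side"]
for n,uv,z in[("wheelA",(227,247),.012),("wB",(158,218),.012),("wC",(171,284),.012),("shaft",(340,199),.103),("key sq",(435,251),.058),("bar",(434,222),.058),("cross",(462,223),.058),("round",(463,253),.058),("bottle",(217,180),.13),("ring",(266,165),.022),("wr",(324,293),.008)]:
    p=cast(t,[uv],z)[0]; print(n,p.round(4), "side px",proj(s,[p])[0].round(1))
w=cast(t,[(227,247)],.012)[0]; g=cast(t,[(340,199)],.1)[0]; k=cast(t,[(448,237)],.058)[0]
tiles=[[ortho(t,w,.05),ortho(t,g,.103),ortho(t,k,.058)],[ortho(s,w,.05),ortho(s,g,.103),ortho(s,k,.058)]]
im=np.vstack([np.hstack(r) for r in tiles]); print(w,g,k)
for i in range(1,3): cv2.line(im,(300*i,0),(300*i,600),(0,0,255),1)
im=cv2.resize(im,(800,533)); cv2.imwrite("pics/ortho0.png",im)
E
```

```text
wheelA [0.4928 0.3019 0.012 ] side px [329.1 291. ]
wB [0.5584 0.4722 0.012 ] side px [250.7 348.6]
wC [0.404  0.4286 0.012 ] side px [357.8 357.1]
shaft [0.5983 0.0417 0.103 ] side px [324.  179.1]
key sq [ 0.4903 -0.1795  0.058 ] side px [388.5 169.5]
bar [ 0.5566 -0.1794  0.058 ] side px [364.8 165.7]
cross [ 0.5554 -0.2453  0.058 ] side px [371.  157.7]
round [ 0.4866 -0.2445  0.058 ] side px [394.5 161.4]
bottle [0.6291 0.3041 0.13  ] side px [257.2 219.7]
ring [0.6922 0.2163 0.022 ] side px [252.5 239. ]
wr [0.39   0.0701 0.008 ] side px [408.  239.2]
[0.4927936  0.30191765 0.012     ] [0.59880663 0.04144234 0.1       ] [ 0.52260688 -0.2109033   0.058     ]
```

View pics/ortho0.png

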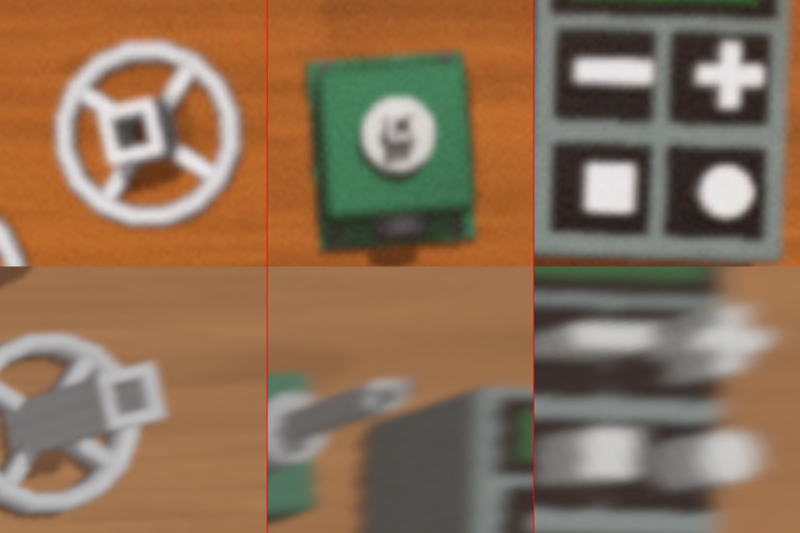

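```bash
cat > m.py <<'E'
import pickle; from h import *
d=pickle.load(open("im0.pkl","rb")); t,s=d["top"],d["side"]
H,N=.075,600
def w2(c,p): p=np.asarray(p,float).reshape(-1,2); return np.c_[c[0]+H-2*H*p[:,1]/(N-1),c[1]+H-2*H*p[:,0]/(N-1)]
def cnts(m): return cv2.findContours(m.astype(np.uint8),cv2.RETR_CCOMP,cv2.CHAIN_APPROX_NONE)
def white(o,v=140): 
    h=cv2.cvtColor(o,cv2.COLOR_BGR2HSV); return (h[...,1]<70)&(h[...,2]>v)
w,g,k=(.493,.302),(.5988,.0415),(.5226,-.211)
for nm,im,v in(("top",t,125),("side",s,125)):
    o=ortho(im,w,.009,H,N); m=white(o,v); c,_=cnts(m)
    b=max(c,key=cv2.contourArea); hull=cv2.convexHull(b)
    if nm=="top":
        e=cv2.fitEllipse(hull); print("rim",nm,w2(w,e[0]),np.array(e[1])*.25)
        (x,r)=cv2.minEnclosingCircle(hull); print("  circle",w2(w,x),r*.5)
    o=ortho(im,w,.05,H,N)
    cc=(.4928,.302)
    gry=cv2.cvtColor(o,cv2.COLOR_BGR2GRAY); 
    cv2.imwrite(f"pics/hub_{nm}.png",o[150:450,150:450])
    m=white(o,125); c,hi=cnts(m)
    for i,x in enumerate(c):
        a=cv2.contourArea(x)*.0625
        if hi[0][i][3]>=0 and 60<a<450: r=cv2.minAreaRect(x); print(" bore?",nm,round(a),w2(w,r[0]),np.array(r[1])*.25,r[2])
o=ortho(t,g,.07,H,N); m=white(o,130); c,_=cnts(m); b=max(c,key=cv2.contourArea); e=cv2.fitEllipse(cv2.convexHull(b)); print("collar z.07",w2(g,e[0]),np.array(e[1])*.25)
for z in(.055,.012):
    o=ortho(t,g,z,H,N); h=cv2.cvtColor(o,cv2.COLOR_BGR2HSV); m=((h[...,0]>60)&(h[...,0]<95)&(h[...,1]>90)&(h[...,2]>(85 if z>.05 else 30)))
    c,_=cnts(m); b=max(c,key=cv2.contourArea); r=cv2.minAreaRect(b); print("green",z,w2(g,r[0]),np.array(r[1])*.25,r[2])
o=ortho(t,k,.058,H,N); m=white(o,170); c,_=cnts(m)
for x in c:
    a=cv2.contourArea(x)*.0625
    if a>250: r=cv2.minAreaRect(x); M=cv2.moments(x); print("key",round(a),w2(k,(M['m10']/M['m00'],M['m01']/M['m00'])),np.array(r[1])*.25,r[2])
o=np.hstack([cv2.resize(cv2.imread(f"pics/hub_{n}.png"),(400,400)) for n in("top","side")]); cv2.imwrite("pics/hub.png",o)
E
python3 m.py
```

```text
rim top [[0.49380167 0.30289089]] [110.49658966 110.62218475]
  circle [[0.49372048 0.30296691]] 111.17853546142578
 bore? top 214 [[0.4937956 0.3032577]] [15.31084728 15.64433575] 78.02386474609375
 bore? side 142 [[0.49483655 0.30414853]] [14.81030273 11.21213913] 80.13418579101562
collar z.07 [[0.60488898 0.03924254]] [45.77238083 47.65219116]
green 0.055 [[0.60501559 0.0424831 ]] [89.64775848 89.56996155] 85.62919616699219
green 0.012 [[0.61158288 0.03929193]] [95.74468231 94.13195801] 85.43473815917969
key 638 [[ 0.48967949 -0.24474151]] [28.65263939 28.40686798] 34.99202346801758
key 696 [[ 0.4917231  -0.17899481]] [27.05288887 27.19073868] 1.9749338626861572
key 547 [[ 0.55757158 -0.18173508]] [44.3494072 13.8347559] 2.4895529747009277
key 662 [[ 0.55537461 -0.24704019]] [30.25372124 30.9225235 ] 47.04541015625
```

View pics/hub.png

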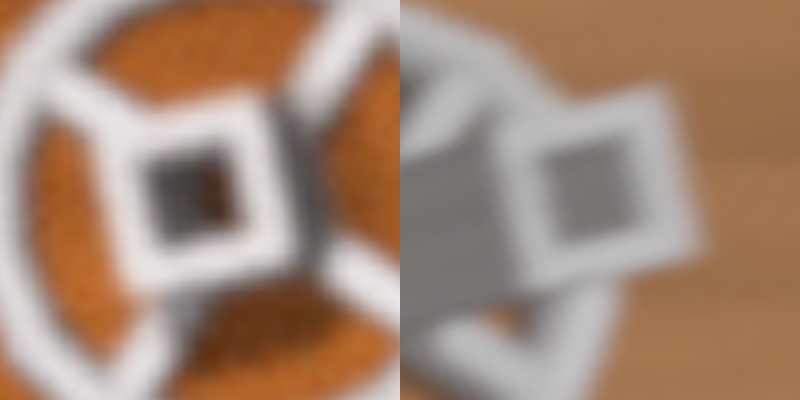

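Pictures so far show the top view with the target wheel at (227,247), the green unit at (340,199) and the keys at (435..463, 222..253). They also show that the hub's top square is turned about +11° and the gear unit about +4.4°. Next I move above the wheel.

Call:
carry_out --motion '[[[0.025, -0.024, 0], 0.03], [[0.05, -0.049, 0], 0.06], [[0.075, -0.073, 0], 0.1], [[0.1, -0.098, 0], 0.13], [[0.125, -0.122, 0], 0.16], [[0.15, -0.146, 0], 0.2], [[0.175, -0.171, 0], 0.23], [[0.2, -0.195, 0], 0.26], [[0.225, -0.22, -0.01], 0.3], [[0.25, -0.244, -0.02], 0.33], [[0.275, -0.268, -0.03], 0.36], [[0.3, -0.293, -0.04], 0.4], [[0.325, -0.317, -0.06], 0.44], [[0.335, -0.3265, -0.08], 0.44], [[0.335, -0.3265, -0.1], 0.44], [[0.335, -0.3265, -0.1], 0.44]]' --grip -1

```text
time: 1.7
position: [0.4925, 0.3015, 0.0919]
tool_rot: [-1.999, -2.422, 0.01]
ft_force: [-0.4, -0.2, 0.5]
grip_width: 1.0
```

```bash
python3 - <<'E'
from bench import get_state, eyes
import pickle; from h import *
d={n:eyes.get_image(n) for n in("top","side")}; pickle.dump(d,open("im1.pkl","wb"))
s=get_state(); R=cv2.Rodrigues(s["tool_rot"])[0]
print(s["time"],s["position"],np.degrees(np.arctan2(R[1,0],R[0,0])),R[:,2],s["joint_positions"].round(2),s["ft_force"],s["grip_width"])
g=(.605,.041)
A=[cv2.resize(ortho(d[n],g,z,.03,200),(260,260)) for n in("top","side") for z in(.07,.103)]
B=d["side"]["pixels"][200:340,230:430]; B=cv2.resize(B,None,fx=1.3,fy=1.857)
C=np.hstack([A[0],A[1],B]); D=np.hstack([A[2],A[3],cv2.resize(d["top"]["pixels"][180:320,130:330],(260,260))])
cv2.imwrite("pics/p1.png",np.vstack([C,D]))
E
```

```text
1.8 [0.4939122  0.30390179 0.09523765] 101.04806714808763 [-9.47135220e-04 -3.47753197e-04 -9.99999491e-01] [-0.76  0.24  0.18  1.76 -0.05  1.14  1.21] [0.5583577  0.65950964 1.06681549] 0.9976380437504441
```

View pics/p1.png

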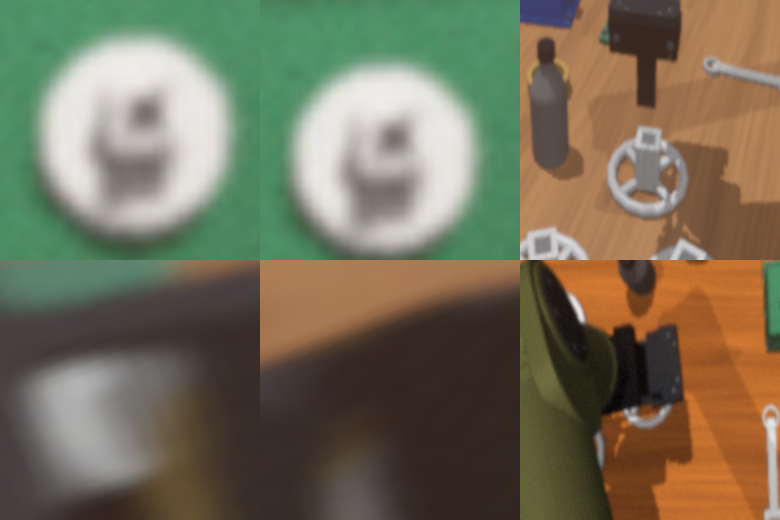

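The side crop shows the fingers centred over the hub of the target wheel (crop pixel ~(648,140)). The collar disc in the top view puts the shaft at about (0.605, 0.0396). Next is the descent and grip.

Call:
carry_out --motion '[[[0, -0.0005, -0.02], 0], [[0, -0.0005, -0.04], 0], [[0, -0.0005, -0.055], 0], [[0, -0.0005, -0.068], 0], [[0, -0.0005, -0.076], 0], [[0, -0.0005, -0.076], 0], [[0, -0.0005, -0.076], 0]]' --grip -1

```text
time: 2.5
position: [0.4948, 0.3035, 0.0198]
tool_rot: [1.998, 2.424, 0.001]
ft_force: [-0.8, -0.2, 0.1]
grip_width: 0.997
```

Call:
carry_out --motion '[[[0, 0, 0], 0], [[0, 0, 0], 0], [[0, 0, 0], 0], [[0, 0, 0], 0], [[0, 0, 0], 0], [[0, 0, 0], 0], [[0, 0, 0], 0], [[0, 0, 0], 0]]' --grip 1 --squeeze 35

```text
time: 3.3
position: [0.4944, 0.3035, 0.0194]
tool_rot: [-1.998, -2.424, -0.001]
ft_force: [1.5, 1.3, -0.6]
grip_width: 0.357
```

Call:
carry_out --motion '[[[0, 0, 0.02], 0], [[0, 0, 0.05], 0], [[0, 0, 0.08], 0], [[0, 0, 0.12], 0], [[0, 0, 0.15], 0], [[0, 0, 0.15], 0], [[0, 0, 0.15], 0]]'

```text
time: 4.0
position: [0.494, 0.3029, 0.1686]
tool_rot: [-1.998, -2.424, 0.001]
ft_force: [-0.7, -0.8, -5.0]
grip_width: 0.353
```

Call:
carry_out --motion '[[[0.012, -0.029, 0], -0.01], [[0.025, -0.059, 0], -0.03], [[0.037, -0.088, 0], -0.04], [[0.049, -0.117, 0], -0.05], [[0.062, -0.146, 0], -0.06], [[0.074, -0.176, 0], -0.08], [[0.086, -0.205, 0], -0.09], [[0.099, -0.234, 0], -0.1], [[0.111, -0.2635, 0], -0.115], [[0.111, -0.2635, -0.02], -0.115], [[0.111, -0.2635, -0.035], -0.115], [[0.111, -0.2635, -0.035], -0.115], [[0.111, -0.2635, -0.035], -0.115]]'

```text
time: 5.3
position: [0.6041, 0.041, 0.1328]
tool_rot: [-2.13, -2.306, 0.003]
ft_force: [0.5, -0.6, -3.8]
grip_width: 0.357
```

```bash
python3 - <<'E'
from bench import get_state, eyes
import pickle; from h import *
d={n:eyes.get_image(n) for n in("top","side")}; pickle.dump(d,open("im2.pkl","wb"))
s=get_state(); R=cv2.Rodrigues(s["tool_rot"])[0]
print(s["time"],s["position"],np.degrees(np.arctan2(R[1,0],R[0,0])),s["joint_positions"].round(2),s["ft_force"],s["grip_width"])
im=d["side"]; p=s["position"]
print(proj(im,[[.605,.0396,.103],[.605,.0396,.07],p,[p[0],p[1],p[2]-.0194]]))
c=cv2.resize(im["pixels"][100:250,240:400],(533,500),interpolation=cv2.INTER_CUBIC)
cv2.imwrite("pics/p2.png",np.hstack([c,cv2.resize(d["top"]["pixels"][130:280,260:340],(266,500))]))
E
```

```text
5.4 [0.60557212 0.04080829 0.1346742 ] 94.52636308006936 [-0.44  0.27  0.39  1.66 -0.11  1.23  1.62] [ 0.18375793  0.53792544 -3.44947903] 0.35735070385088763
[[321.5746747  178.24390111]
 [321.21231468 191.15687127]
 [321.51183082 165.61945948]
 [321.2948841  173.49492498]]
```

View pics/p2.png

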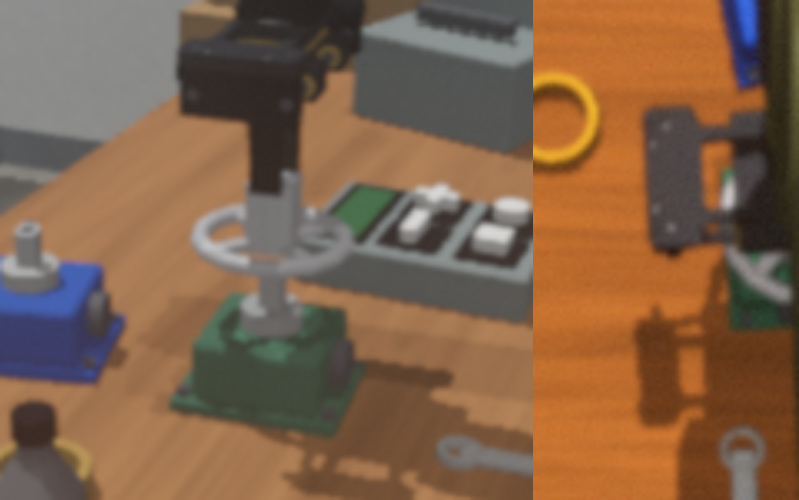

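The side crop shows the wheel level, with its hub (column ~270) directly over the shaft (column ~271). I'll lower it with a force check.

Call:
carry_out --motion '[[[0, -0.001, -0.006], 0], [[0, -0.001, -0.012], 0], [[0, -0.001, -0.016], 0], [[0, -0.001, -0.02], 0], [[0, -0.001, -0.022], 0], [[0, -0.001, -0.022], 0]]'

```text
time: 6.0
position: [0.6052, 0.0389, 0.1119]
tool_rot: [-2.133, -2.305, 0.0]
ft_force: [-0.5, 1.0, -4.2]
grip_width: 0.356
```

Call:
carry_out --motion '[[[0, 0, -0.006], 0], [[0, 0, -0.012], 0], [[0, 0, -0.017], 0], [[0, 0, -0.02], 0], [[0, 0, -0.0225], 0], [[0, 0, -0.0235], 0], [[0, 0, -0.0235], 0]]'

```text
time: 6.7
position: [0.6055, 0.039, 0.0895]
tool_rot: [-2.134, -2.306, -0.001]
ft_force: [-2.3, 1.9, 0.8]
grip_width: 0.355
```

Call:
carry_out --motion '[[[0, 0, -0.001], 0], [[0, 0, -0.0015], 0], [[0, 0, -0.0015], 0]]'

```text
time: 7.0
position: [0.6057, 0.0391, 0.0894]
tool_rot: [-2.134, -2.306, -0.002]
ft_force: [-4.5, 2.0, 8.9]
grip_width: 0.354
```

Call:
carry_out --motion '[[[0, 0, 0], 0], [[0, 0, 0], 0], [[0, 0, 0], 0], [[0, 0, 0], 0], [[0, 0, 0], 0], [[0, 0, 0], 0], [[0, 0, 0], 0]]' --grip -1

```text
time: 7.7
position: [0.6055, 0.0386, 0.0873]
tool_rot: [2.134, 2.306, -0.0]
ft_force: [-0.1, -0.6, 0.0]
grip_width: 0.907
```

Call:
carry_out --motion '[[[0, 0, 0.02], 0], [[0, 0, 0.05], 0], [[0, 0, 0.08], 0], [[0, 0, 0.11], 0], [[0, 0, 0.11], 0]]'

```text
time: 8.2
position: [0.6083, 0.0387, 0.2024]
tool_rot: [2.131, 2.302, 0.011]
ft_force: [0.6, -0.1, -0.5]
grip_width: 0.996
```

Call:
carry_out --motion '[[[-0.012, -0.028, 0], 0], [[-0.023, -0.057, 0], 0], [[-0.035, -0.085, 0], 0], [[-0.046, -0.113, 0], 0], [[-0.058, -0.141, 0], 0], [[-0.069, -0.17, 0], 0], [[-0.081, -0.198, 0], 0], [[-0.092, -0.226, 0], 0], [[-0.104, -0.255, -0.02], 0], [[-0.115, -0.283, -0.06], 0], [[-0.115, -0.283, -0.1], 0], [[-0.115, -0.283, -0.11], 0], [[-0.115, -0.283, -0.11], 0]]' --grip 1

```text
time: 9.5
position: [0.4893, -0.2431, 0.0858]
tool_rot: [-2.131, -2.304, 0.003]
ft_force: [1.1, -0.2, 0.4]
grip_width: 0.01
```

```bash
python3 - <<'E'
from bench import get_state, eyes
import pickle; from h import *
d={n:eyes.get_image(n) for n in("top","side")}; pickle.dump(d,open("im3.pkl","wb"))
s=get_state(); R=cv2.Rodrigues(s["tool_rot"])[0]
print(s["time"],s["position"],np.degrees(np.arctan2(R[1,0],R[0,0])),R[:,2],s["joint_positions"].round(2),s["ft_force"],s["grip_width"])
t=d["top"]; g=(.6055,.039); H,N=.075,600
for z in(.082,):
    o=ortho(t,g,z,H,N); h=cv2.cvtColor(o,cv2.COLOR_BGR2HSV); m=((h[...,1]<70)&(h[...,2]>125)).astype(np.uint8)
    c=cv2.findContours(m,0,1)[0]; b=max(c,key=cv2.contourArea); e=cv2.fitEllipse(cv2.convexHull(b)); print("rim",g[0]+H-.00025*e[0][1],g[1]+H-.00025*e[0][0],np.array(e[1])*.25)
print(proj(d["side"],[[.6055,.039,.07],[.6055,.039,.12]]))
a=cv2.resize(d["side"]["pixels"][130:230,280:440],(800,500),interpolation=cv2.INTER_CUBIC)
b=cv2.resize(t["pixels"][150:280,290:498],(800,500))
cv2.imwrite("pics/p3.png",cv2.resize(np.vstack([a,b]),(480,600)))
E
```

```text
9.6 [ 0.49195274 -0.24395718  0.08878682] 94.51841464825719 [ 1.92563493e-03 -4.94200941e-04 -9.99998024e-01] [-0.12  0.2   0.59  1.86 -0.13  1.12  2.17] [ 0.21307994 -0.10300445 -0.2049851 ] 0.00688038627680837
rim 0.6044871673583985 0.039637397766113275 [110.17411041 110.98800659]
[[321.09897927 191.01491727]
 [321.64920331 171.30267576]]
```

View pics/p3.png

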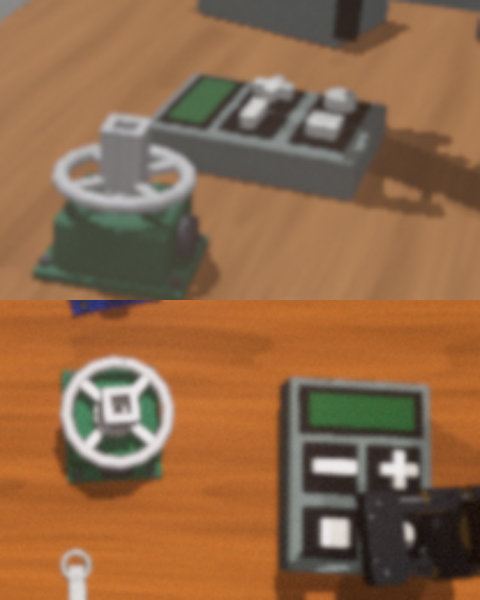

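The wheel looks level and home. The finger tip in the side view seems higher than expected, so I'll check that before pressing.

```bash
python3 - <<'E'
import pickle; from h import *
d1=pickle.load(open("im1.pkl","rb"))["side"];d3=pickle.load(open("im3.pkl","rb"))["side"]
print("open: near finger tip",proj(d1,[[.494-.009,.304+.05,.095]]), "hub top",proj(d1,[[.494,.303,.05]]))
print("shut tip",proj(d3,[[.4915,-.244,.088],[.4915,-.229,.088],[.4915,-.229,.108]]),"keytop",proj(d3,[[.4897,-.2447,.058]]))
a=cv2.resize(d3["pixels"][90:190,340:440],(500,500),interpolation=cv2.INTER_CUBIC)
cv2.imwrite("pics/p4.png",a)
E
```

```text
open: near finger tip [[324.75760963 271.1167148 ]] hub top [[328.96101422 274.12087202]]
shut tip [[393.84164045 151.31295139]
 [392.80213086 153.06585087]
 [393.52969067 146.27653896]] keytop [[393.43845317 161.23139361]]
```

View pics/p4.png

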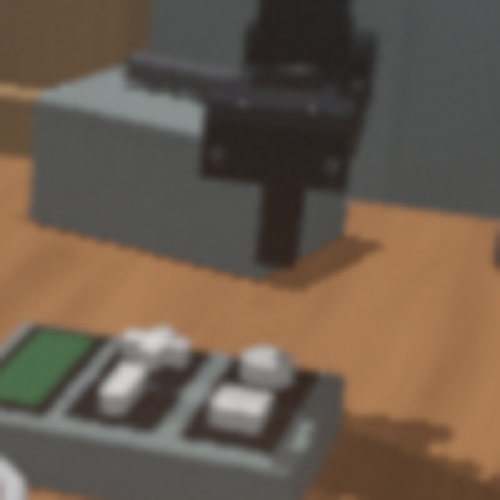

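The wheel is fine. The round key is seen at (393.6,161) as predicted, but the drawn finger end is at about (395.6,142) against an expected 153. That means contact height is uncertain, so I'll approach by force in small steps.

Call:
carry_out --motion '[[[0, 0, -0.01], 0], [[0, 0, -0.02], 0], [[0, 0, -0.026], 0], [[0, 0, -0.028], 0], [[0, 0, -0.028], 0], [[0, 0, -0.028], 0]]'

```text
time: 10.2
position: [0.4906, -0.2445, 0.0596]
tool_rot: [2.134, 2.305, 0.0]
ft_force: [0.6, 0.4, -0.8]
grip_width: 0.01
```

Call:
carry_out --motion '[[[0, 0, -0.002], 0], [[0, 0, -0.004], 0], [[0, 0, -0.005], 0], [[0, 0, -0.005], 0]]'

```text
time: 10.6
position: [0.4903, -0.2443, 0.0542]
tool_rot: [-2.134, -2.305, 0.0]
ft_force: [-1.2, 0.3, -0.3]
grip_width: 0.005
```

Call:
carry_out --motion '[[[0, 0, -0.002], 0], [[0, 0, -0.004], 0], [[0, 0, -0.004], 0], [[0, 0, -0.004], 0]]'

```text
time: 11.0
position: [0.4904, -0.2443, 0.0503]
tool_rot: [-2.134, -2.305, 0.0]
ft_force: [0.5, -0.7, -0.0]
grip_width: 0.006
```

```bash
python3 - <<'E'
from bench import get_state, eyes
from h import *
d3=eyes.get_image("side"); s=get_state(); print(s["position"],s["ft_force"])
t=eyes.get_image("top")
a=cv2.resize(d3["pixels"][110:190,340:440],(500,400),interpolation=cv2.INTER_CUBIC)
b=cv2.resize(t["pixels"][180:280,400:475],(300,400),interpolation=cv2.INTER_CUBIC)
cv2.imwrite("pics/p5.png",np.hstack([a,b]))
E
```

```text
[ 0.49044237 -0.24435803  0.05036421] [ 0.02555328 -0.01709921 -0.18951752]
```

View pics/p5.png

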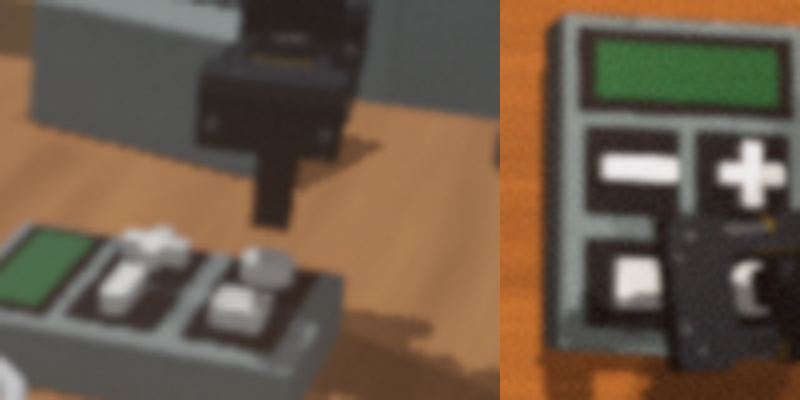

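The side crop shows the shut finger end at (395,155.6), about 22 mm above the round key's top at (393.6,162). The real tip is therefore about 30 mm above the reported TCP, consistently across the views. I'll go on down by force.

Call:
carry_out --motion '[[[0, 0, -0.006], 0], [[0, 0, -0.012], 0], [[0, 0, -0.016], 0], [[0, 0, -0.018], 0], [[0, 0, -0.018], 0]]'

```text
time: 11.6
position: [0.4901, -0.2442, 0.0319]
tool_rot: [-2.133, -2.305, 0.001]
ft_force: [-0.5, -0.2, 0.1]
grip_width: 0.004
```

Call:
carry_out --motion '[[[0, 0, -0.002], 0], [[0, 0, -0.004], 0], [[0, 0, -0.004], 0], [[0, 0, -0.004], 0]]'

```text
time: 12.0
position: [0.4906, -0.2445, 0.0287]
tool_rot: [2.134, 2.305, 0.0]
ft_force: [-0.4, 1.0, 2.1]
grip_width: 0.004
```

Contact, with the force starting to rise. Pressing fully.

Call:
carry_out --motion '[[[0, 0, -0.002], 0], [[0, 0, -0.004], 0], [[0, 0, -0.005], 0], [[0, 0, -0.005], 0]]'

```text
time: 12.4
position: [0.4907, -0.2445, 0.0251]
tool_rot: [-2.134, -2.305, -0.002]
ft_force: [-5.5, 2.5, 16.0]
grip_width: 0.004
```

Call:
carry_out --motion '[[[0, 0, -0.001], 0], [[0, 0, -0.001], 0]]'

```text
time: 12.6
position: [0.4908, -0.2445, 0.0249]
tool_rot: [-2.134, -2.305, -0.002]
ft_force: [-6.4, 3.7, 21.6]
grip_width: 0.006
```

```bash
python3 - <<'E'
from bench import get_state, eyes
from h import *
d3=eyes.get_image("side"); s=get_state(); print(s["position"],s["ft_force"],s["torque"])
a=cv2.resize(d3["pixels"][130:190,340:440],(800,480),interpolation=cv2.INTER_CUBIC)
cv2.imwrite("pics/p6.png",a)
E
```

```text
[ 0.49079045 -0.24448644  0.02494752] [-7.4764269   3.22997345 22.19579341] [ 0.80982615  1.66953265 -0.00485494]
```

View pics/p6.png

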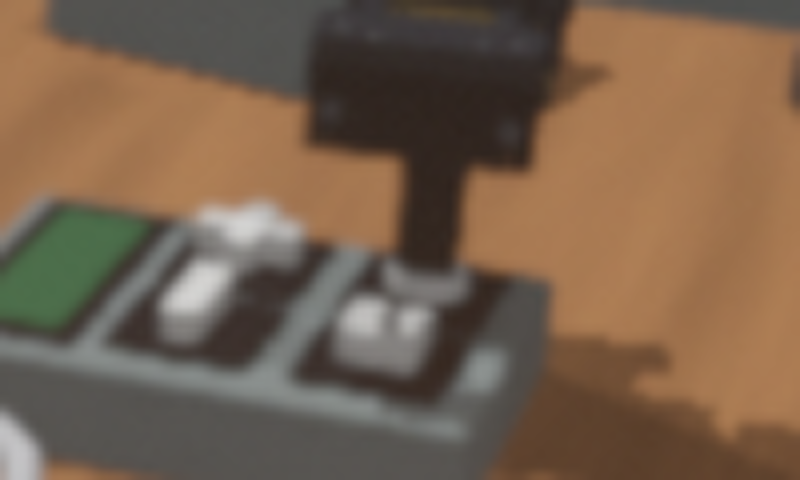

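The side crop shows the finger end sitting on the round key's sunken cap (~(427,280) in the crop). TCP stayed at z≈0.025 while force rose from 16 to 22 N, so it is on its stop. Now release and press the square key.

Call:
carry_out --motion '[[[0, 0, 0.008], 0], [[0, 0, 0.03], 0], [[0, 0, 0.03], 0], [[0, 0.022, 0.03], 0], [[0.001, 0.044, 0.03], 0], [[0.001, 0.0655, 0.03], 0], [[0.001, 0.0655, 0.03], 0], [[0.001, 0.0655, 0.02], 0], [[0.001, 0.0655, 0.012], 0], [[0.001, 0.0655, 0.009], 0], [[0.001, 0.0655, 0.009], 0]]'

```text
time: 13.75
position: [0.4903, -0.1797, 0.0304]
tool_rot: [-2.135, -2.303, 0.003]
ft_force: [-0.7, -0.4, 1.7]
grip_width: 0.004
```

Call:
carry_out --motion '[[[0, 0, -0.003], 0], [[0, 0, -0.005], 0], [[0, 0, -0.006], 0], [[0, 0, -0.006], 0]]'

```text
time: 14.15
position: [0.4912, -0.1797, 0.0256]
tool_rot: [2.134, 2.305, -0.001]
ft_force: [-3.2, -2.0, 4.9]
grip_width: 0.004
```

Call:
carry_out --motion '[[[0, 0, -0.002], 0], [[0, 0, -0.002], 0], [[0, 0, -0.002], 0]]'

```text
time: 14.45
position: [0.4914, -0.1797, 0.0251]
tool_rot: [-2.135, -2.305, -0.0]
ft_force: [-6.8, -1.3, 15.3]
grip_width: 0.005
```

Call:
carry_out --motion '[[[0, 0, 0.008], 0], [[0, 0, 0.03], 0], [[0, 0, 0.03], 0], [[0.022, 0, 0.03], 0], [[0.044, -0.001, 0.03], 0], [[0.0665, -0.002, 0.03], 0], [[0.0665, -0.002, 0.03], 0], [[0.0665, -0.002, 0.02], 0], [[0.0665, -0.002, 0.012], 0], [[0.0665, -0.002, 0.008], 0], [[0.0665, -0.002, 0.008], 0]]'

```text
time: 15.55
position: [0.5563, -0.1806, 0.0304]
tool_rot: [-2.133, -2.303, 0.001]
ft_force: [-2.0, 0.1, 1.5]
grip_width: 0.004
```

Call:
carry_out --motion '[[[0, 0, -0.003], 0], [[0, 0, -0.005], 0], [[0, 0, -0.006], 0], [[0, 0, -0.006], 0]]'

```text
time: 15.95
position: [0.5576, -0.1809, 0.0255]
tool_rot: [-2.134, -2.305, 0.0]
ft_force: [-3.5, 0.8, 5.2]
grip_width: 0.002
```

Call:
carry_out --motion '[[[0, 0, -0.002], 0], [[0, 0, -0.002], 0], [[0, 0, -0.002], 0]]'

```text
time: 16.25
position: [0.5578, -0.1809, 0.0251]
tool_rot: [-2.134, -2.305, -0.001]
ft_force: [-6.6, 2.0, 14.5]
grip_width: 0.005
```

Bottomed at the same height. Now I lift clear and check.

Call:
carry_out --motion '[[[0, 0, 0.01], 0], [[0, 0, 0.04], 0], [[0, 0, 0.08], 0], [[0, 0, 0.12], 0], [[-0.03, -0.03, 0.16], 0], [[-0.06, -0.06, 0.18], 0], [[-0.06, -0.06, 0.18], 0], [[-0.06, -0.06, 0.18], 0], [[-0.06, -0.06, 0.18], 0]]'

```text
time: 17.15
position: [0.4987, -0.2395, 0.2027]
tool_rot: [-2.132, -2.307, -0.001]
ft_force: [0.2, -0.2, -0.5]
grip_width: 0.007
```

```bash
python3 - <<'E'
from bench import get_state, eyes
from h import *
d3=eyes.get_image("side"); t=eyes.get_image("top"); s=get_state(); print(s["time"],s["position"],s["ft_force"],np.abs(s["qd"]).max())
a=cv2.resize(d3["pixels"][130:255,220:460],(576,300),interpolation=cv2.INTER_CUBIC)
b=cv2.resize(t["pixels"][90:340,140:500],(432,300))
cv2.imwrite("pics/p7.png",np.vstack([a,np.pad(b,((0,0),(0,144),(0,0)))]))
E
```

```text
17.25 [ 0.49859616 -0.23903623  0.20212206] [-0.61980405  0.05389942 -0.81232482] 0.005465295167483467
```

View pics/p7.png

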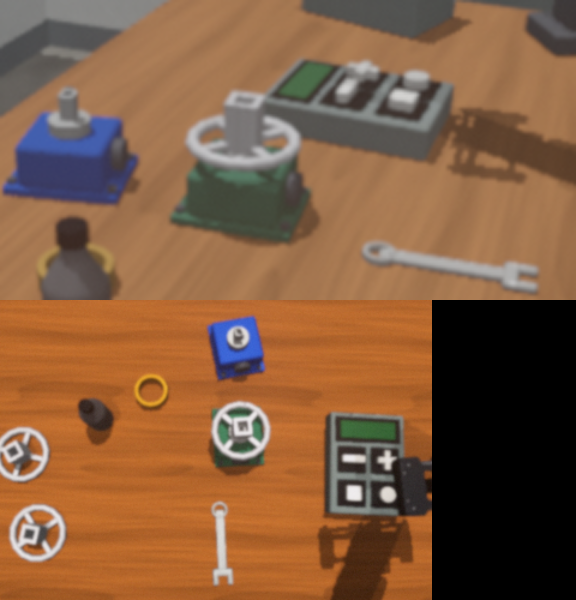

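```bash
python3 -c "
from bench import ticket
print(ticket.close_job())"
```

```text
the job is handed in; nothing more can be done
None
```

The job is handed in, finished at about 17 s on the robot's clock. `close_job` gave no verdict.

- **Handwheel:** I gripped the right-most handwheel by its hub, lowered it onto the green unit's square shaft until it stopped on the collar, and let go. Seating happened 70 mm above the height where I picked it up, as it should. Pushing 1.5 mm further only raised the force to about 9 N.
- **Keys:** I then pressed round, square and bar in that order, lifting clear after each. Each one stopped hard at the same tool height (about 0.025 m) with 14 to 22 N, well above the 5 N for fully down. I did not touch the cross key.
- **Final look:** The last pictures show the wheel level on the green unit, all four keys up, the bottle, ring and wrench apparently where they were, and the arm clear.

**One check disagreed:** the finger ends showed up about 27 to 30 mm higher than the reported TCP implied, in the pictures and at the key contacts. I therefore found the key heights by force. It also means the hub was probably held only near its top, but the grip held.

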